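# Tip the pail of bearing balls into the catch tray

### The arm

A 6-joint arm with a two-finger parallel gripper is mounted at the origin on the work surface. World frame = base frame: x ahead of the robot, y to its left, z up, the work surface at z = 0. Lengths are in m, angles in rad, forces in N, time in s.
With the tool pointing down it reaches from about 0.35 to 0.85 m from the base axis. Payload 8.1 kg.
Tool frame: the origin (TCP) lies on the mounting face of the last link; the fingertips stand 186 mm ahead of it and the grasp point (between the pads) lies 167 mm ahead of it; z points along the fingers, y is the line along which they close (so a half turn about z gives the same grasp; the last joint's range is limited). The gripper opens to 93 mm and grips with 3 to 60 N. Pads are 15 mm wide; open, the fingers measure 128 mm over their backs; the gripper's body (75 mm by 188 mm) begins 65 mm behind the grasp point.
Start: joints at [-1.309, 0.13, 1.488, -0, 1.523, -0.085], TCP at [0.204, -0.564, 0.405] pointing down, gripper open.
Joint ranges: [-2.96, 2.96], [-0.89, 2.26], [0.02, 2.5], [-1.34, 4.48], [0, 2.73], [-2.66, 2.66]. Speed limits (rad/s): [2.39, 2.39, 2.79, 3.14, 3.14, 3.14].

### API

Orientations are given as a rotation vector (axis times angle).
In Python, from plant import read_state, read_camera, camera_params, close_job gives the robot as it stands. The module is installed in compiled form; this text tells all that it offers.
- The arm moves only by the tool servo_tool, never from a script. Its argument "increments" is a list of rows, each an object with "slide": the shift along the tool's x, y, z in mm, a list of three; "dr": the turn, a rotation vector about the tool's x, y, z in rad, a list of three; "jaw": the closure, from 0 (fully open) to 1 (shut). In form: [{"slide": [x, y, z], "dr": [ax, ay, az], "jaw": jaw}, ...]. A call has 1 to 20 rows; each row is the pose to reach, as a shift and turn from the pose commanded when the call began, along the tool's axes at that moment; what a row does not reach only later rows make up. A row lasts 1/10 s, in which the tool goes at most 50 mm and 8.59 degrees, less where a joint would pass 70% of its speed; a pose out of reach is approached as far as the arm can. A call with a gripper value outside its range is refused whole. The fingers move at their own pace and stop on an object; "force" is the grip in N (left out, the last holds). Time passes only in rows, so rows that repeat a pose let the fingers close. It gives the time, the measured TCP pose, the force, the opening and the grip force at its end, in the units of the state.
- read_state(): the state, without advancing time (a new reading comes with each control period).
- read_camera(name): name is "scene" or "top"; returns (picture, depth): 420x560x3 uint8, red, green, blue; 420x560 float32, m along the optical axis (not along the pixel's ray), 0 where there is no reading.
- camera_params(name): a dict with "fx", "fy", "cx", "cy" (pixels), "k1" (the pictures are not rectified: a ray, as slopes to the right and down, at radius r is drawn at 1 + k1 r^2 times it, then the intrinsics apply), "rvec" (rotation vector, rad) and "tvec" (3), from world to camera coordinates, as OpenCV has them. Camera axes: x right, y down, z forward; pixel columns grow to the right and rows downward; lengths in m; the calibration is good to about 2 mm. A picture is of the moment at which its call begins. camera_params takes no time and is no camera call.
- close_job(): hands the job in; it is judged then, once.
The state is a dict: "t": time; "q": joint angles; "dq": joint speeds; "joint_torque": joint torques, N m; "tool_pos": TCP position; "orientation": TCP orientation; "force": force on the tool from outside, world axes, zero at the start; "wrist_torque": the same for the moment, N m; "opening": finger opening in m; "gripper_force": force on a finger pad.
Only numpy, scipy, OpenCV 4.12 (cv2) and the standard library are available. Lean on these libraries where they do the work, as an engineer would, in place of code of your own. Each camera call takes 0.05 s, during which the arm holds its last target. There are 200 camera calls.

### The job

Hang the pail by its bail in both V notches of the tipping stand, with its red tipping handle on the side away from the crossbar, and let go. Then tip the hanging pail, using the red handle at its bottom rim as you see fit, until all four balls lie in the blue tray with the bail still in the notches. Leave the empty pail hanging there upright, still and let go, and do not disturb the wrench, the pulley or the oil can.

Things in the scene. Friction and masses are not known exactly. Their poses are not given: they have to be found in the camera images.
- pail: Loose round white plastic pail, 80 mm tall, outer radius 36 mm at the foot, 50 mm at the rim, wall 4 mm, 200 to 325 g, holding four steel balls of 55 g. Origin: centre of its underside, z up through the mouth. A T-shaped tipping handle sticks out from the bottom rim on its -x side. The bail pivots in two ears on the y axis (y = +-55 mm), 68 mm above the underside.
- tip_bar (a point): Centre of the red crossbar of the tipping handle: cylinder 14 mm in diameter, 40 mm long along the pail's y axis, 90 mm from the pail's axis on its -x side, 12 mm above the underside. A steel stem 10 mm thick runs from its middle along x to the pail's wall. Gripped on its two flat ends, the bar turns between the fingers.
- bail_grip (a point): Centre of the black grip sleeve of the bail (12 mm in diameter, 36 mm long, along the pail's y axis). The bail is a steel wire 6 mm in diameter; its straight top runs 44 mm to each side of this point, and the sleeve lies 80 mm from the bail's pivots in the ears.
- bail (a joint): Hinge of the bail on the pail, rad: 0 when the bail stands straight up from the pail, positive when its top leans towards the pail's +x, free to +-2.4. Slightly stiff: it stays where it is left when the pail stands, and the hanging pail settles within about 0.25 rad of upright.
- stand: Fixed tipping stand; origin at table height below the middle of the notches. Blue catch tray, outside 220 (x) by 230 mm (y), walls 45 mm high, 5 mm thick, centred 35 mm to +x of the origin. Two dark uprights at x = 125 mm, y = +-122 mm carry a crossbar along y, 262 mm high, which carries the prongs. Nothing stands above 270 mm.
- saddle (a point): Where the bail sleeve's centre lies when the bail hangs in both V notches, along y: 245 mm high, midway between two yellow prongs 10 mm thick at y = +-32 mm. They run level (top 267 mm high) from the crossbar towards -x, dip into the notches and end in front tips 18 mm to -x, top 261 mm high. Between the prongs is open space. Axes as the stand's: x points to the crossbar.
- tray (a point): Centre of the tray's inner floor, 5 mm above the table.
- wrench: Bystander: steel wrench 160 mm long lying flat along its x axis, origin under its middle.
- pulley: Bystander: turned aluminium pulley, 60 mm in diameter, 46 mm tall, origin under its centre.
- oil: Bystander: green oil can 56 mm in diameter, 120 mm tall, origin under its centre.
- ball0_center (a point): Centre of a steel bearing ball 24 mm in diameter, at first loose in the pail. The balls roll out when the pail is tipped about 97 degrees from upright.
- ball1_center (a point): Centre of a steel bearing ball 24 mm in diameter, at first loose in the pail. The balls roll out when the pail is tipped about 97 degrees from upright.
- ball2_center (a point): Centre of a steel bearing ball 24 mm in diameter, at first loose in the pail. The balls roll out when the pail is tipped about 97 degrees from upright.
- ball3_center (a point): Centre of a steel bearing ball 24 mm in diameter, at first loose in the pail. The balls roll out when the pail is tipped about 97 degrees from upright.
Not all that is in view belongs to the job. Of the things that look like the pail, the middle-sized one is meant.

How it is judged:
On the way, in this order (a step that is already met when the one before it is completed fails the run):
1. the pail, still holding the balls, hangs by its bail in the notches with the tipping handle away from the crossbar, let go (distance between bail_grip and saddle below 0.015 m and x of tip_bar in the frame of stand below -0.05 m and angle between pail's own z axis and vertical below 0.4 rad and contact force between pail and the fingers below 0.05 N), for 0.3 s.
2. all four balls are in the tray and the bail is still in its notches (distance between bail_grip and saddle below 0.015 m and x of ball0_center in the frame of stand between -0.07 and 0.14 m and y of ball0_center in the frame of stand between -0.11 and 0.11 m and height (world z) of each of ball0_center, ball1_center, ball2_center, ball3_center below 0.045 m and x of ball1_center in the frame of stand between -0.07 and 0.14 m and y of ball1_center in the frame of stand between -0.11 and 0.11 m and x of ball2_center in the frame of stand between -0.07 and 0.14 m and y of ball2_center in the frame of stand between -0.11 and 0.11 m and x of ball3_center in the frame of stand between -0.07 and 0.14 m and y of ball3_center in the frame of stand between -0.11 and 0.11 m), for 0.1 s.
At the end, for the whole second after the job is handed in: All four balls lie in the tray; the pail hangs in both notches (sleeve centre within 15 mm of its hanging place), within 0.35 rad of upright, moving slower than 0.05 m/s and let go (all of step 2 and angle between pail's own z axis and vertical below 0.35 rad and linear speed of pail below 0.05 m/s and contact force between pail and the fingers below 0.05 N); the robot touches nothing.
It fails at once if the wrench is moved more than 30 mm (distance of wrench from where it was at the start of the episode above 0.03 m).
It fails at once if the pulley is moved more than 30 mm (distance of pulley from where it was at the start of the episode above 0.03 m).
It fails at once if the oil is moved more than 30 mm (distance of oil from where it was at the start of the episode above 0.03 m).
It also fails if it takes over 72 s, if anything falls off the work surface, if the arm or the gripper's body presses on something with over 40 N, if the wrist force passes 120 N, or if a joint passes its speed limit or range.

## Working session

There is one attempt and no reset: what is moved stays moved. The work goes in short steps, Python scripts to look and compute and a tool call to move; the robot and the scene stay as the last step left them, time stands still between calls to the robot, and variables do not carry over. Pictures are saved under pics/ and viewed, at most 10 in all, crops included, and the job is handed in when it is done.

Besides the shell and the picture viewer there is one more tool, called after "Call:" as name(argument=value, ...), one argument or row to a line, values as JSON. servo_tool: Moves the arm, as the interface text tells. Its arguments: {"type":"object","properties":{"increments":{"type":"array"},"force":{"type":"number"}},"required":["increments"]}

```bash
mkdir -p pics; cat > h.py <<'E'
import numpy as np, cv2
from scipy.spatial.transform import Rotation as R
from plant import *
def cloud(name,depth):
    """world points HxWx3 from depth"""
    p=camera_params(name); h,w=depth.shape
    u,v=np.meshgrid(np.arange(w),np.arange(h))
    s=slopes(p,u,v)
    pc=np.dstack([s[0]*depth,s[1]*depth,depth])
    Rm=R.from_rotvec(p['rvec']).as_matrix()
    P=(pc-np.array(p['tvec']))@Rm
    P[depth==0]=np.nan
    return P
def slopes(p,u,v):
    xd=(np.asarray(u,float)-p['cx'])/p['fx']; yd=(np.asarray(v,float)-p['cy'])/p['fy']
    x,y=xd,yd
    for _ in range(15):
        f=1+p['k1']*(x*x+y*y); x,y=xd/f,yd/f
    return x,y
def project(name,X):
    p=camera_params(name); Rm=R.from_rotvec(p['rvec']).as_matrix()
    c=np.atleast_2d(X)@Rm.T+np.array(p['tvec']); x,y=c[:,0]/c[:,2],c[:,1]/c[:,2]
    f=1+p['k1']*(x*x+y*y); return np.c_[x*f*p['fx']+p['cx'],y*f*p['fy']+p['cy']]
def ray(name,u,v,z):
    """hit of pixel ray with plane z"""
    p=camera_params(name); Rm=R.from_rotvec(p['rvec']).as_matrix()
    x,y=slopes(p,u,v); d=Rm.T@np.array([x,y,1.]); o=-Rm.T@np.array(p['tvec'])
    return o+d*(z-o[2])/d[2]
E
python3 - <<'E'
from h import *
for n in('scene','top'):
    im,d=read_camera(n); np.savez(n+'0.npz',im=im,d=d)
    cv2.imwrite(f'pics/{n}0.png',im[:,:,::-1]); p=camera_params(n)
    Rm=R.from_rotvec(p['rvec']).as_matrix(); print(n,p,-Rm.T@np.array(p['tvec']))
E
```

```text
scene {'fx': 435.41673327465355, 'fy': 435.41673327465355, 'cx': 279.00464239897025, 'cy': 211.75914811538084, 'k1': -0.06348771769409002, 'rvec': array([ 2.16528546,  0.8562037 , -0.38636764]), 'tvec': array([-0.41287485, -0.14531392,  1.84207086])} [ 1.3106087  -0.79094691  1.11423277]
top {'fx': 427.09687252440654, 'fy': 427.09687252440654, 'cx': 287.56361175666103, 'cy': 208.04209273536645, 'k1': -0.10624971606765402, 'rvec': array([ 2.16792167, -2.12995973,  0.17104087]), 'tvec': array([-0.02628257,  0.62100174,  1.20107999])} [ 0.43671252 -0.00402658  1.27991915]
```

View pics/scene0.png

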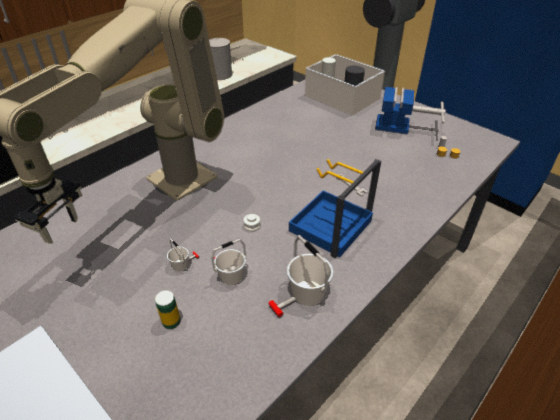

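View pics/top0.png

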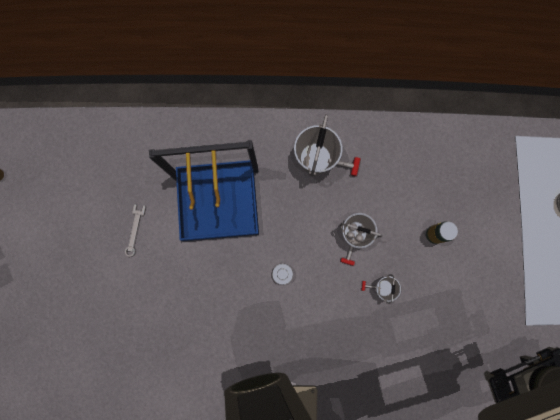

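Three pails appear in the top view: large (318,150), middle (360,232), and small (388,289). The middle one, with balls inside and its red handle at (348,262), fits the description. The stand is around (217,195), the pulley at (283,274), the oil can at (443,233) and the wrench at (135,230).

```bash
python3 - <<'E'
from h import *
A=np.load('top0.npz');B=np.load('scene0.npz')
a=cv2.resize(A['im'][190:280,310:400],(400,400),interpolation=cv2.INTER_CUBIC)
b=cv2.resize(B['im'][225:295,200:270],(400,400),interpolation=cv2.INTER_CUBIC)
cv2.imwrite('pics/crop1.png',np.hstack([a,b])[:,:,::-1])
T=cloud('top',A['d']);S=cloud('scene',B['d'])
np.savez('clouds0.npz',T=T,S=S)
def st(n,P,m):
    q=P[m&np.isfinite(P[...,0])]; v,u=np.nonzero(m)
    print(n,len(q),'px',u.mean().round(1),v.mean().round(1),'med',np.median(q,0).round(4),'lo',np.percentile(q,2,axis=0).round(3),'hi',np.percentile(q,98,axis=0).round(3))
for n,D,P in(('top',A,T),('scene',B,S)):
    hsv=cv2.cvtColor(D['im'],cv2.COLOR_RGB2HSV);H,s,V=cv2.split(hsv)
    red=((H<8)|(H>172))&(s>170)&(V>90)
    c,l,stt,_=cv2.connectedComponentsWithStats(red.astype(np.uint8))
    for i in range(1,c):
        if stt[i,4]>8: st(n+' red',P,l==i)
    ye=(H>12)&(H<30)&(s>150)&(V>90)&(P[...,2]>.2)&(P[...,0]>.3)&(P[...,0]<.9)&(abs(P[...,1])<.5)
    c,l,stt,_=cv2.connectedComponentsWithStats(ye.astype(np.uint8))
    for i in range(1,c):
        if stt[i,4]>8: st(n+' yel',P,l==i)
    bl=(H>100)&(H<125)&(s>150)&(V>40)&(P[...,2]<.08)&(P[...,2]>-.02)&(P[...,0]<.9)&(P[...,0]>.3)
    st(n+' blue',P,bl)
E
```

```text
top red 84 px 355.2 166.1 med [ 0.7574 -0.2183  0.0238] lo [ 0.733 -0.229  0.017] hi [ 0.783 -0.208  0.029]
top red 43 px 346.9 261.3 med [ 0.4708 -0.1938  0.0172] lo [ 0.462 -0.211  0.012] hi [ 0.477 -0.176  0.021]
top red 18 px 363.1 285.3 med [ 0.401  -0.2422  0.0106] lo [ 0.389 -0.246  0.006] hi [ 0.412 -0.239  0.014]
top yel 162 px 215.0 177.5 med [0.6592 0.1656 0.2631] lo [0.595 0.157 0.239] hi [0.727 0.175 0.268]
top yel 171 px 189.1 178.4 med [0.6601 0.2288 0.2634] lo [0.588 0.22  0.239] hi [0.72  0.239 0.268]
top blue 4732 px 219.0 203.3 med [0.6341 0.1856 0.0038] lo [ 0.537  0.084 -0.002] hi [0.75  0.307 0.045]
scene red 14 px 195.3 254.5 med [ 0.4003 -0.2449  0.0122] lo [ 0.385 -0.251 -0.001] hi [ 0.414 -0.242  0.018]
scene red 105 px 275.4 308.0 med [ 0.7604 -0.2236  0.0238] lo [ 0.733 -0.234  0.   ] hi [ 0.786 -0.211  0.029]
scene yel 97 px 343.2 166.3 med [0.649  0.2248 0.2632] lo [0.589 0.216 0.237] hi [0.719 0.234 0.269]
scene yel 108 px 333.3 175.4 med [0.6586 0.161  0.2628] lo [0.596 0.153 0.236] hi [0.724 0.172 0.269]
scene blue 4828 px 395.4 162.1 med [0.6149 0.3052 0.0172] lo [ 0.338  0.076 -0.014] hi [0.872 1.788 0.075]
```

View pics/crop1.png

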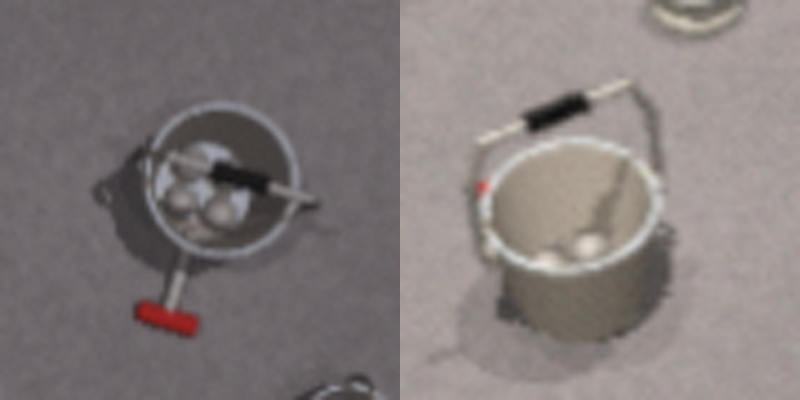

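The crop confirms it: a white pail with balls inside, its T handle towards the robot and the black sleeve leaning over the mouth. Next I measure the pail, sleeve and stand precisely.

```bash
python3 - <<'E'
from h import *
A=np.load('top0.npz');B=np.load('scene0.npz');C=np.load('clouds0.npz');P0={'top':C['T'],'scene':C['S']}
for n,D in(('top',A),('scene',B)):
    P=P0[n];H,s,V=cv2.split(cv2.cvtColor(D['im'],cv2.COLOR_RGB2HSV))
    x,y,z=P[...,0],P[...,1],P[...,2]
    near=np.hypot(x-.55,y+.21)<.12
    # rim points
    m=near&(z>.073)&(z<.085); q=P[m][:,:2]
    o=cv2.minEnclosingCircle(q.astype(np.float32)); 
    M=np.c_[2*q,np.ones(len(q))];sol=np.linalg.lstsq(M,(q**2).sum(1),rcond=None)[0]
    print(n,'rim',len(q),o,sol[:2],np.sqrt(sol[2]+sol[:2]@sol[:2]))
    m=near&(z>.1)
    q=P[m]; print(' bail top',len(q),q[:,2].max(), np.percentile(q,[2,50,98],axis=0).round(4).tolist())
    m2=m&(V<70); v,u=np.nonzero(m2); q=P[m2]; print(' sleeve',len(q),u.mean(),v.mean(),q.mean(0), q.min(0),q.max(0))
    m3=m&(z>.12);q=P[m3];c=q.mean(0);w=np.linalg.svd(q-c)[2][0];print(' bail dir',c,w,len(q),(q-c)@w.min() if 0 else [((q-c)@w).min(),((q-c)@w).max()])
    st=(np.abs(x-.66)<.13)&(np.abs(y-.19)<.2)
    m=st&(z>.252)&(z<.275)&(V<70)&(s<150); q=P[m];c=np.median(q,0);w=np.linalg.svd(q-q.mean(0))[2][0];print(' crossbar',len(q),q.mean(0),w,((q-q.mean(0))@w).min(),((q-q.mean(0))@w).max())
    ye=(H>12)&(H<30)&(s>150)&(V>90)&(z>.2)&st
    for sd in(0,1):
        k=ye&((y>.195) if sd else (y<.195)); q=P[k]; b=np.floor(q[:,0]/.006)
        print(' prong',sd,[(round(float(np.mean(q[b==i,0])),3),round(float(np.mean(q[b==i,1])),3),round(float(np.max(q[b==i,2])),3)) for i in np.unique(b)])
        f=np.polyfit(q[:,0],q[:,1],1);print('  slope',f)
    bl=(H>100)&(H<125)&(s>150)&(z>.038)&(z<.052)&st
    print(' tray rim',cv2.minAreaRect(P[bl][:,:2].astype(np.float32)))
    red=((H<8)|(H>172))&(s>150)&near&(z<.03);q=P[red]
    if len(q)>3:
        c=q.mean(0);w=np.linalg.svd(q-c)[2][0];print(' red',c,w)
E
```

```text
top rim 174 ((0.5543327331542969, -0.2174714207649231), 0.05592266097664833) [ 0.55675602 -0.22012583] 0.04701934878461852
 bail top 129 0.15643551789214885 [[0.5381, -0.2704, 0.119], [0.5529, -0.2167, 0.1499], [0.5677, -0.1651, 0.1547]]
 sleeve 58 363.3965517241379 229.39655172413794 [ 0.55208971 -0.21809825  0.14851901] [ 0.53795645 -0.27045089  0.1027278 ] [ 0.5686946  -0.16330464  0.15643552]
 bail dir [ 0.55301569 -0.21657556  0.14784345] [-0.26378189 -0.96378153  0.03929734] 126 [np.float64(-0.05556172738444509), np.float64(0.05854648666940859)]
 crossbar 689 [0.72905936 0.20386173 0.26526785] [-0.1077635   0.99417602 -0.00103534] -0.126955392698667 0.12856925118707502
 prong 0 [(0.593, 0.158, 0.26), (0.598, 0.158, 0.258), (0.604, 0.159, 0.254), (0.61, 0.159, 0.243), (0.615, 0.161, 0.251), (0.621, 0.16, 0.255), (0.627, 0.162, 0.263), (0.633, 0.162, 0.268), (0.639, 0.164, 0.268), (0.645, 0.164, 0.268), (0.651, 0.165, 0.267), (0.657, 0.164, 0.268), (0.663, 0.165, 0.265), (0.668, 0.166, 0.269), (0.675, 0.166, 0.266), (0.681, 0.168, 0.266), (0.687, 0.168, 0.268), (0.693, 0.169, 0.2
[... 2212 characters left out ...]
 prong 1 [(0.588, 0.218, 0.254), (0.591, 0.221, 0.259), (0.597, 0.221, 0.252), (0.604, 0.22, 0.245), (0.609, 0.218, 0.242), (0.615, 0.22, 0.249), (0.62, 0.223, 0.255), (0.626, 0.22, 0.266), (0.633, 0.222, 0.269), (0.639, 0.225, 0.268), (0.645, 0.225, 0.265), (0.65, 0.226, 0.267), (0.656, 0.224, 0.268), (0.662, 0.226, 0.268), (0.669, 0.228, 0.267), (0.675, 0.227, 0.268), (0.681, 0.229, 0.27), (0.687, 0.229, 0.265), (0.694, 0.229, 0.268), (0.699, 0.229, 0.267), (0.704, 0.231, 0.267), (0.71, 0.23, 0.266), (0.717, 0.23, 0.269), (0.721, 0.231, 0.266)]
  slope [0.09514036 0.16288408]
 tray rim ((0.6453399062156677, 0.1943119764328003), (0.21939481794834137, 0.23588085174560547), 6.401605606079102)
```

```bash
cat >> h.py <<'E'
def frame(yaw,tilt=0,flip=False,close='x'):
    """tool rotation: z down, tilted outward by tilt in the vertical plane of heading yaw; fingers close along heading ('x') or across ('y')"""
    c,s=np.cos(yaw),np.sin(yaw); hx=np.array([c,s,0]); hy=np.array([-s,c,0])
    z=np.sin(tilt)*hx-np.cos(tilt)*np.array([0,0,1]); 
    y=hy if close=='y' else np.cross(hy,z)
    if flip:y=-y
    return np.c_[np.cross(y,z),y,z]
def plan(grasp,Rt,st=None):
    """slide (mm) and dr to bring grasp point (167 mm ahead) to 'grasp' with rotation Rt"""
    st=st or read_state(); R0=R.from_rotvec(st['orientation']).as_matrix()
    tcp=np.asarray(grasp)-.167*Rt[:,2]
    return (R0.T@(tcp-st['tool_pos'])*1000).round(1).tolist(), R.from_matrix(R0.T@Rt).as_rotvec().round(3).tolist()
E
python3 - <<'E'
from h import *
s=read_state();print({k:np.round(v,3).tolist() for k,v in s.items()});print(R.from_rotvec(s['orientation']).as_matrix().round(3))
for f in(0,1):
    print(f,plan([.553,-.22,.23],frame(-.285,flip=f)),plan([.553,-.22,.148],frame(-.285,flip=f)))
E
```

```text
{'t': 0.1, 'q': [-1.309, 0.131, 1.489, -0.0, 1.523, -0.085], 'dq': [0.001, -0.001, -0.003, 0.0, 0.0, -0.001], 'joint_torque': [0.002, -56.134, -49.309, 0.077, 0.029, -0.0], 'tool_pos': [0.204, -0.564, 0.404], 'orientation': [-3.093, -0.542, 0.0], 'force': [0.137, 0.724, -0.243], 'wrist_torque': [-0.044, 0.049, 0.003], 'gripper_force': 0.0, 'opening': 0.093}
[[ 0.94   0.34  -0.   ]
 [ 0.34  -0.94   0.002]
 [ 0.    -0.002 -1.   ]]
0 ([445.3, -204.9, 7.2], [-0.001, 0.002, 2.203]) ([445.3, -204.8, 89.2], [-0.001, 0.002, 2.203])
1 ([445.3, -204.9, 7.2], [-0.001, -0.001, -0.939]) ([445.3, -204.8, 89.2], [-0.001, -0.001, -0.939])
```

Call:
servo_tool(
  increments=[
    {"slide": [37,-17,0],"dr": [0,0,-0.08],"jaw": 0},
    {"slide": [74,-34,0],"dr": [0,0,-0.16],"jaw": 0},
    {"slide": [111,-51,0],"dr": [0,0,-0.24],"jaw": 0},
    {"slide": [148,-68,0],"dr": [0,0,-0.31],"jaw": 0},
    {"slide": [185,-85,0],"dr": [0,0,-0.39],"jaw": 0},
    {"slide": [222,-102,0],"dr": [0,0,-0.47],"jaw": 0},
    {"slide": [259,-119,0],"dr": [0,0,-0.55],"jaw": 0},
    {"slide": [296,-136,0],"dr": [0,0,-0.63],"jaw": 0},
    {"slide": [333,-153,0],"dr": [0,0,-0.71],"jaw": 0},
    {"slide": [370,-170,0],"dr": [0,0,-0.78],"jaw": 0},
    {"slide": [407,-187,4],"dr": [0,0,-0.86],"jaw": 0},
    {"slide": [445,-205,7],"dr": [0,0,-0.939],"jaw": 0},
    {"slide": [445,-205,7],"dr": [0,0,-0.939],"jaw": 0.2},
    {"slide": [445,-205,7],"dr": [0,0,-0.939],"jaw": 0.4},
  ],
  force=40,
)

```text
t: 1.5
tool_pos: [0.5531, -0.2193, 0.3969]
orientation: [-2.512, -1.885, 0.002]
force: [-0.2, -0.9, -0.3]
opening: 0.0816
gripper_force: 0.0
```

```bash
python3 - <<'E'
from h import *
s=read_state();print(s['t'],s['tool_pos'],s['opening'],s['q']);print(plan([.553,-.22,.148],frame(-.285,flip=1)))
E
```

```text
1.5 [ 0.55313833 -0.21931619  0.39691044] 0.08156150218668308 [-4.63530551e-01  1.21340044e-01  1.51227391e+00 -3.18199744e-04
  1.50948962e+00 -1.80207525e-01]
([-0.7, 0.2, 81.9], [-0.002, 0.0, 0.002])
```

Call:
servo_tool(
  increments=[
    {"slide": [0,0,20],"dr": [0,0,0],"jaw": 0.4},
    {"slide": [0,0,40],"dr": [0,0,0],"jaw": 0.4},
    {"slide": [0,0,60],"dr": [0,0,0],"jaw": 0.4},
    {"slide": [0,0,75],"dr": [0,0,0],"jaw": 0.4},
    {"slide": [0,0,82],"dr": [0,0,0],"jaw": 0.4},
    {"slide": [0,0,82],"dr": [0,0,0],"jaw": 0.7},
    {"slide": [0,0,82],"dr": [0,0,0],"jaw": 1},
    {"slide": [0,0,82],"dr": [0,0,0],"jaw": 1},
    {"slide": [0,0,82],"dr": [0,0,0],"jaw": 1},
    {"slide": [0,0,82],"dr": [0,0,0],"jaw": 1},
    {"slide": [0,0,82],"dr": [0,0,0],"jaw": 1},
    {"slide": [0,0,82],"dr": [0,0,0],"jaw": 1},
    {"slide": [0,0,82],"dr": [0,0,0],"jaw": 1},
    {"slide": [0,0,82],"dr": [0,0,0],"jaw": 1},
    {"slide": [0,0,82],"dr": [0,0,0],"jaw": 1},
    {"slide": [0,0,82],"dr": [0,0,0],"jaw": 1},
  ],
  force=40,
)

```text
t: 3.1
tool_pos: [0.5529, -0.2202, 0.316]
orientation: [2.514, 1.883, 0.0]
force: [-0.5, 1.2, 4.3]
opening: 0.0115
gripper_force: 40.0
```

Call:
servo_tool(
  increments=[
    {"slide": [0,0,-3],"dr": [0,0,0],"jaw": 1},
    {"slide": [0,0,-8],"dr": [0,0,0],"jaw": 1},
    {"slide": [0,0,-16],"dr": [0,0,0],"jaw": 1},
    {"slide": [0,0,-26],"dr": [0,0,0],"jaw": 1},
    {"slide": [0,0,-38],"dr": [0,0,0],"jaw": 1},
    {"slide": [0,0,-50],"dr": [0,0,0],"jaw": 1},
    {"slide": [0,0,-62],"dr": [0,0,0],"jaw": 1},
    {"slide": [0,0,-74],"dr": [0,0,0],"jaw": 1},
    {"slide": [0,0,-86],"dr": [0,0,0],"jaw": 1},
    {"slide": [0,0,-98],"dr": [0,0,0],"jaw": 1},
    {"slide": [0,0,-110],"dr": [0,0,0],"jaw": 1},
    {"slide": [0,0,-122],"dr": [0,0,0],"jaw": 1},
    {"slide": [0,0,-134],"dr": [0,0,0],"jaw": 1},
    {"slide": [0,0,-145],"dr": [0,0,0],"jaw": 1},
    {"slide": [0,0,-154],"dr": [0,0,0],"jaw": 1},
    {"slide": [0,0,-160],"dr": [0,0,0],"jaw": 1},
    {"slide": [0,0,-164],"dr": [0,0,0],"jaw": 1},
    {"slide": [0,0,-165],"dr": [0,0,0],"jaw": 1},
    {"slide": [0,0,-165],"dr": [0,0,0],"jaw": 1},
    {"slide": [0,0,-165],"dr": [0,0,0],"jaw": 1},
  ],
)

```text
t: 5.1
tool_pos: [0.5527, -0.2202, 0.4801]
orientation: [-2.514, -1.883, 0.001]
force: [0.1, 0.3, -6.0]
opening: 0.011
gripper_force: 40.0
```

```bash
python3 - <<'E'
from h import *
s=read_state();print(s['t'],s['tool_pos'],s['opening'],s['force'])
im,d=read_camera('scene');P=cloud('scene',d)
im2,d2=read_camera('top');P2=cloud('top',d2)
cv2.imwrite('pics/s1.png',np.hstack([cv2.resize(im[130:330,150:400],(500,400)),cv2.resize(im2[180:300,280:420],(300,257)).copy() if 0 else cv2.copyMakeBorder(cv2.resize(im2[180:300,280:420],(300,257)),0,143,0,0,0)])[:,:,::-1])
print(plan([.608,.191,.312],frame(.109,flip=1)))
E
```

```text
5.1 [ 0.55272482 -0.22020039  0.48008836] 0.01100488716161467 [ 0.06545169  0.31617463 -6.02026649]
([410.2, -62.6, 1.3], [-0.001, -0.0, -0.394])
```

View pics/s1.png

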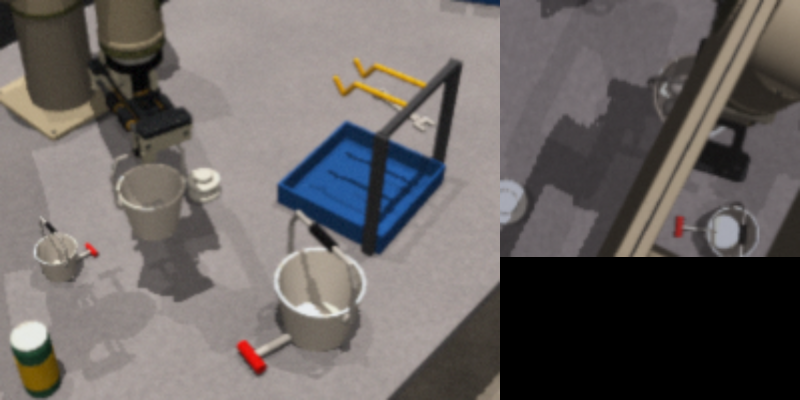

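The pail is held and hangs upright. The bail has to enter over the prong tips from −x, so I go first to a point 100 mm in front of the saddle.

```bash
python3 - <<'E'
from h import *
x=np.array([np.cos(.109),np.sin(.109),0]);S=np.array([.608,.191,0])
print(plan(S-.1*x+[0,0,.313],frame(.109,flip=1)))
t=(np.arange(1,19))/18; print((3*t**2-2*t**3).round(3))
E
```

```text
([371.8, -154.9, 0.4], [-0.001, -0.0, -0.394])
[0.009 0.034 0.074 0.126 0.189 0.259 0.336 0.417 0.5   0.583 0.664 0.741
 0.811 0.874 0.926 0.966 0.991 1.   ]
```

Call:
servo_tool(
  increments=[
    {"slide": [3,-1,0],"dr": [0,0,-0.004],"jaw": 1},
    {"slide": [13,-5,0],"dr": [0,0,-0.013],"jaw": 1},
    {"slide": [28,-11,0],"dr": [0,0,-0.03],"jaw": 1},
    {"slide": [47,-20,0],"dr": [0,0,-0.05],"jaw": 1},
    {"slide": [70,-29,0],"dr": [0,0,-0.074],"jaw": 1},
    {"slide": [96,-40,0],"dr": [0,0,-0.1],"jaw": 1},
    {"slide": [125,-52,0],"dr": [0,0,-0.13],"jaw": 1},
    {"slide": [155,-65,0],"dr": [0,0,-0.164],"jaw": 1},
    {"slide": [186,-77,0],"dr": [0,0,-0.197],"jaw": 1},
    {"slide": [217,-90,0],"dr": [0,0,-0.23],"jaw": 1},
    {"slide": [247,-103,0],"dr": [0,0,-0.26],"jaw": 1},
    {"slide": [276,-115,0],"dr": [0,0,-0.29],"jaw": 1},
    {"slide": [302,-126,0],"dr": [0,0,-0.32],"jaw": 1},
    {"slide": [325,-135,0],"dr": [0,0,-0.344],"jaw": 1},
    {"slide": [344,-143,0],"dr": [0,0,-0.365],"jaw": 1},
    {"slide": [359,-150,0],"dr": [0,0,-0.38],"jaw": 1},
    {"slide": [368,-154,0],"dr": [0,0,-0.39],"jaw": 1},
    {"slide": [372,-155,0],"dr": [0,0,-0.394],"jaw": 1},
    {"slide": [372,-155,0],"dr": [0,0,-0.394],"jaw": 1},
    {"slide": [372,-155,0],"dr": [0,0,-0.394],"jaw": 1},
  ],
)

```text
t: 7.2
tool_pos: [0.5087, 0.1799, 0.4808]
orientation: [2.097, 2.338, -0.0]
force: [0.6, 0.2, -5.6]
opening: 0.011
gripper_force: 40.0
```

```bash
python3 - <<'E'
from h import *
s=read_state();print(s['t'],s['tool_pos'],s['opening'],s['force'])
im,d=read_camera('scene')
cv2.imwrite('pics/s2.png',cv2.resize(im[110:290,190:430],(800,600),interpolation=cv2.INTER_CUBIC)[:,:,::-1])
P=cloud('scene',d);x=np.array([np.cos(.109),np.sin(.109),0]);S=np.array([.608,.191,0])
# in stand frame
Q=P-S; X=Q@x; Y=Q@np.array([-x[1],x[0],0]);Z=P[...,2]
m=(abs(X+.1)<.13)&(abs(Y)<.08)&(Z>.1)&(Z<.26)&(X<-.04)
H,sa,V=cv2.split(cv2.cvtColor(im,cv2.COLOR_RGB2HSV))
w=m&(sa<90)&(V>140);print('white X',np.percentile(X[w],[2,50,98]),'Y',np.percentile(Y[w],[2,98]),'Z',np.percentile(Z[w],[2,98]))
for dx,z in((-.1,.285),(0,.285),(0,.243)): print(plan(S+dx*x+[0,0,z],frame(.109,flip=1)))
E
```

```text
7.2 [0.50865145 0.17992482 0.48075145] 0.011005260723184853 [ 0.64906775  0.23373931 -5.6356799 ]
white X [-0.174838   -0.11592058 -0.05197782] Y [-0.05022137  0.04597614] Z [0.17374466 0.24895917]
([0.4, -0.1, 28.8], [0.0, 0.0, -0.001])
([0.5, 99.9, 28.8], [0.0, 0.0, -0.001])
([0.5, 99.9, 70.8], [0.0, 0.0, -0.001])
```

View pics/s2.png

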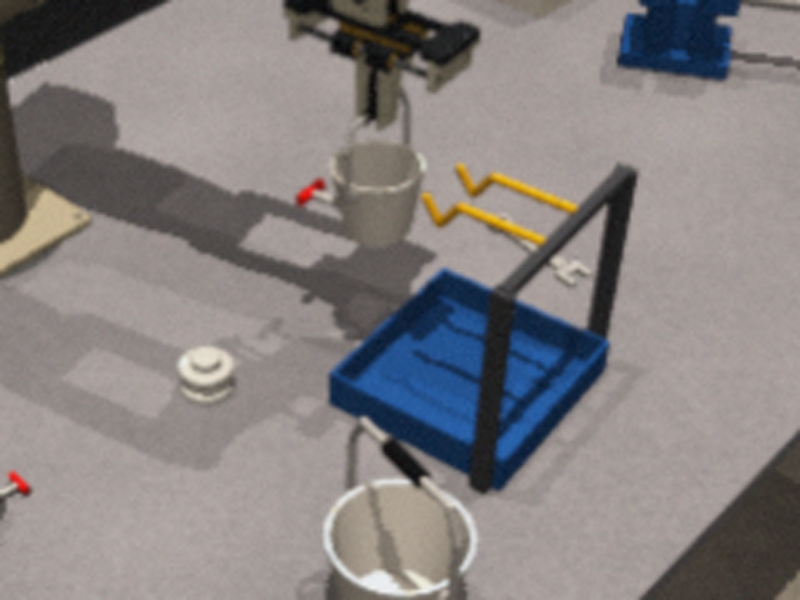

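```bash
cat >> h.py <<'E'
def stand_view(n='scene'):
    im,d=read_camera(n);P=cloud(n,d);x=np.array([np.cos(.109),np.sin(.109),0]);y=np.array([-x[1],x[0],0])
    Q=P-np.array([.608,.191,0]);return im,np.dstack([Q@x,Q@y,P[...,2]]),cv2.split(cv2.cvtColor(im,cv2.COLOR_RGB2HSV))
def redbar(n='scene'):
    im,Q,(H,s,V)=stand_view(n);m=((H<8)|(H>172))&(s>150)&(V>80)&(Q[...,0]<0)&(Q[...,0]>-.3)&(abs(Q[...,1])<.1)
    q=Q[m&np.isfinite(Q[...,0])];return (len(q),np.median(q,0).round(4),q.min(0).round(3),q.max(0).round(3)) if len(q) else 0
E
python3 -c "
from h import *
print(redbar(),redbar('top'))"
```

```text
(22, array([-0.181 , -0.0056,  0.1768]), array([-0.187, -0.022,  0.169]), array([-0.176,  0.017,  0.18 ])) (15, array([-0.1829, -0.0156,  0.1766]), array([-0.188, -0.019,  0.17 ]), array([-0.178, -0.012,  0.179]))
```

Call:
servo_tool(
  increments=[
    {"slide": [0,1,4],"dr": [0,0,0],"jaw": 1},
    {"slide": [0,3,12],"dr": [0,0,0],"jaw": 1},
    {"slide": [0,7,20],"dr": [0,0,0],"jaw": 1},
    {"slide": [0,13,26],"dr": [0,0,0],"jaw": 1},
    {"slide": [0,21,29],"dr": [0,0,0],"jaw": 1},
    {"slide": [0,30,29],"dr": [0,0,0],"jaw": 1},
    {"slide": [0,40,29],"dr": [0,0,0],"jaw": 1},
    {"slide": [0,50,29],"dr": [0,0,0],"jaw": 1},
    {"slide": [0,60,29],"dr": [0,0,0],"jaw": 1},
    {"slide": [0,70,29],"dr": [0,0,0],"jaw": 1},
    {"slide": [0,79,29],"dr": [0,0,0],"jaw": 1},
    {"slide": [0,87,29],"dr": [0,0,0],"jaw": 1},
    {"slide": [0,93,29],"dr": [0,0,0],"jaw": 1},
    {"slide": [0,97,29],"dr": [0,0,0],"jaw": 1},
    {"slide": [0,99,29],"dr": [0,0,0],"jaw": 1},
    {"slide": [0,100,29],"dr": [0,0,0],"jaw": 1},
    {"slide": [0,100,29],"dr": [0,0,0],"jaw": 1},
    {"slide": [0,100,29],"dr": [0,0,0],"jaw": 1},
  ],
)

```text
t: 9.15
tool_pos: [0.6079, 0.1912, 0.4518]
orientation: [-2.097, -2.339, 0.0]
force: [0.4, 0.0, -6.5]
opening: 0.0109
gripper_force: 40.0
```

Call:
servo_tool(
  increments=[
    {"slide": [0,0,4],"dr": [0,0,0],"jaw": 1},
    {"slide": [0,0,10],"dr": [0,0,0],"jaw": 1},
    {"slide": [0,0,16],"dr": [0,0,0],"jaw": 1},
    {"slide": [0,0,22],"dr": [0,0,0],"jaw": 1},
    {"slide": [0,0,28],"dr": [0,0,0],"jaw": 1},
    {"slide": [0,0,33],"dr": [0,0,0],"jaw": 1},
    {"slide": [0,0,36],"dr": [0,0,0],"jaw": 1},
    {"slide": [0,0,38],"dr": [0,0,0],"jaw": 1},
    {"slide": [0,0,39],"dr": [0,0,0],"jaw": 1},
    {"slide": [0,0,39],"dr": [0,0,0],"jaw": 1},
    {"slide": [0,0,39],"dr": [0,0,0],"jaw": 1},
  ],
)

```text
t: 10.25
tool_pos: [0.6084, 0.1912, 0.4137]
orientation: [2.096, 2.338, 0.003]
force: [4.5, 0.7, -0.9]
opening: 0.0105
gripper_force: 40.0
```

```bash
python3 - <<'E'
from h import *
s=read_state();print(s['t'],s['tool_pos'],s['opening'],s['force'],s['q'])
im,Q,(H,sa,V)=stand_view();print(redbar())
cv2.imwrite('pics/s3.png',cv2.resize(im[130:260,260:420],(740,600),interpolation=cv2.INTER_CUBIC)[:,:,::-1])
E
```

```text
10.25 [0.60841535 0.19124563 0.41367708] 0.010507499636913786 [ 4.46198192  0.71249955 -0.94747858] [ 2.24196110e-01  2.27400832e-01  1.36341224e+00 -2.70087416e-05
  1.54848783e+00  1.15304483e-01]
(24, array([-0.0778, -0.0052,  0.1064]), array([-0.085, -0.02 ,  0.097]), array([-0.072,  0.022,  0.11 ]))
```

View pics/s3.png

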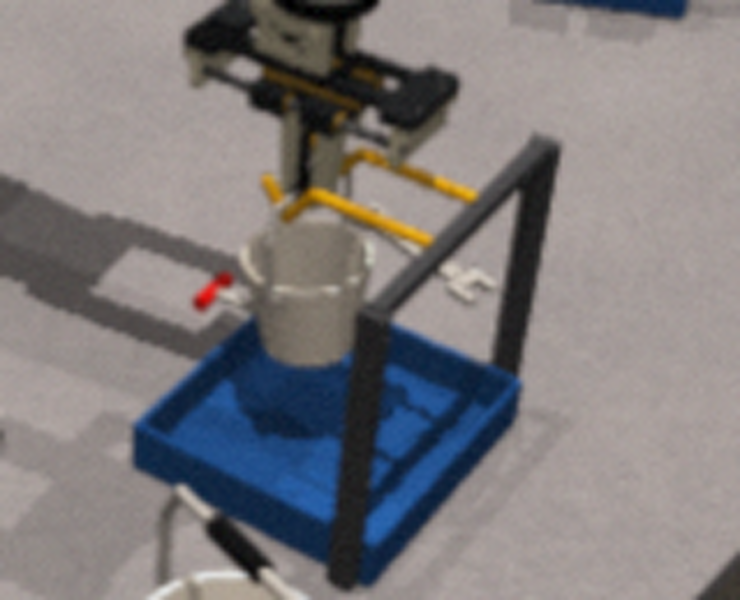

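The picture shows the wire in the front prong's notch (285,215), the handle on the robot side (213,290), and the weight carried by the stand. I let go and rise.

Call:
servo_tool(
  increments=[
    {"slide": [0,0,0],"dr": [0,0,0],"jaw": 0.9},
    {"slide": [0,0,0],"dr": [0,0,0],"jaw": 0.75},
    {"slide": [0,0,0],"dr": [0,0,0],"jaw": 0.6},
    {"slide": [0,0,0],"dr": [0,0,0],"jaw": 0.5},
    {"slide": [0,0,0],"dr": [0,0,0],"jaw": 0.5},
    {"slide": [0,0,-8],"dr": [0,0,0],"jaw": 0.5},
    {"slide": [0,0,-20],"dr": [0,0,0],"jaw": 0.5},
    {"slide": [0,0,-40],"dr": [0,0,0],"jaw": 0.5},
    {"slide": [0,0,-65],"dr": [0,0,0],"jaw": 0.5},
    {"slide": [0,0,-90],"dr": [0,0,0],"jaw": 0.5},
    {"slide": [0,-30,-110],"dr": [0,0,0],"jaw": 0.5},
    {"slide": [0,-60,-120],"dr": [0,0,0],"jaw": 0.3},
    {"slide": [0,-90,-130],"dr": [0,0,0],"jaw": 0},
    {"slide": [0,-120,-130],"dr": [0,0,0],"jaw": 0},
    {"slide": [0,-150,-130],"dr": [0,0,0],"jaw": 0},
    {"slide": [0,-150,-130],"dr": [0,0,0],"jaw": 0},
  ],
)

```text
t: 11.95
tool_pos: [0.4564, 0.1748, 0.5452]
orientation: [2.095, 2.339, 0.004]
force: [1.0, -0.1, -0.2]
opening: 0.0818
gripper_force: 0.0
```

```bash
python3 - <<'E'
from h import *
s=read_state();print(s['t'],s['tool_pos'],s['opening'],s['force'],s['q'])
print(redbar(),redbar('top'))
for n in('scene','top'):
    im,Q,(H,sa,V)=stand_view(n)
    m=(abs(Q[...,0])<.06)&(abs(Q[...,1])<.06)&(Q[...,2]>.225)&(Q[...,2]<.262)&(V<75)
    q=Q[m];print(n,'sleeve',len(q),np.median(q,0) if len(q) else '')
    m=(abs(Q[...,0])<.07)&(abs(Q[...,1])<.07)&(Q[...,2]>.168)&(Q[...,2]<.19)&(sa<90);q=Q[m];print('rim',len(q),q.min(0),q.max(0),np.polyfit(q[:,0],q[:,2],1))
    if n=='scene': cv2.imwrite('pics/s4.png',cv2.resize(im[130:260,260:420],(740,600),interpolation=cv2.INTER_CUBIC)[:,:,::-1])
S=np.array([.608,.191,0]);x=np.array([np.cos(.109),np.sin(.109),0])
for f in(0,1): print(f,plan(S-.09*x+[0,0,.25],frame(.109,.52,f,'y')))
E
```

```text
11.95 [0.45635811 0.17480799 0.54520736] 0.08177200340065575 [ 0.97646441 -0.1104743  -0.17607898] [ 2.60743795e-01 -1.86871544e-01  1.54645051e+00  2.69359316e-04
  1.77911067e+00  1.50942636e-01]
(25, array([-0.0796, -0.0074,  0.1073]), array([-0.084, -0.022,  0.101]), array([-0.075,  0.021,  0.113])) (61, array([-0.0817,  0.0013,  0.1061]), array([-0.087, -0.018,  0.096]), array([-0.076,  0.021,  0.111]))
scene sleeve 17 [0.00310056 0.00413407 0.24835262]
rim 167 [-0.04684379 -0.05785986  0.16804118] [0.05063134 0.05445406 0.18533105] [0.03957719 0.1736718 ]
top sleeve 84 [-7.33496738e-05  3.76120519e-03  2.47727642e-01]
rim 137 [-0.0444175  -0.05562198  0.16813728] [0.05118532 0.05719437 0.18943974] [0.05076669 0.17431423]
0 ([-0.2, -23.7, 148.4], [-0.407, -0.407, -1.532])
1 ([-0.2, -23.7, 148.4], [-0.407, 0.407, 1.532])
```

View pics/s4.png

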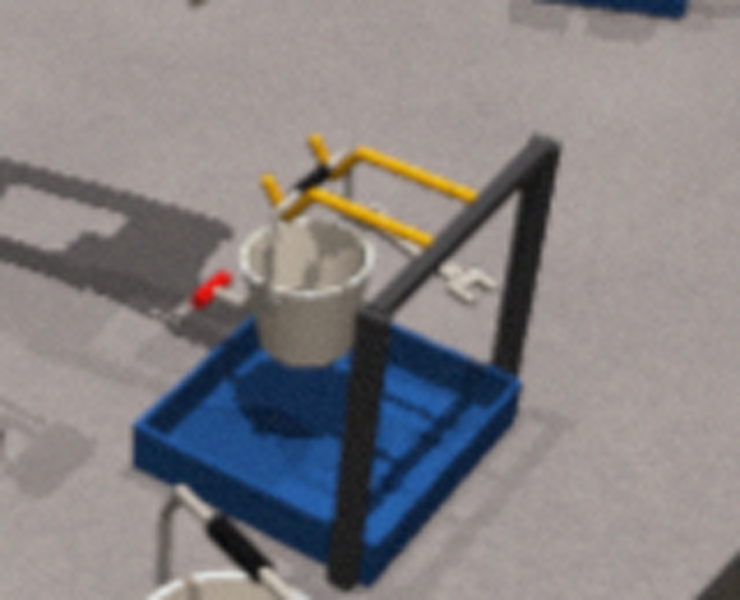

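The picture shows the sleeve resting in both notches, the pail upright, and the handle towards the robot (212,290). The bar centre is at about (−83, 1, 104) mm in the stand frame. Next I plan the pre-grasp.

```bash
cat >> h.py <<'E'
def W(X,Y,Z): 
    c,s=np.cos(.109),np.sin(.109);return np.array([.608+c*X-s*Y,.191+s*X+c*Y,Z])
E
python3 - <<'E'
from h import *
st=read_state();R0=R.from_rotvec(st['orientation']).as_matrix();Rt=frame(.109,.52,0,'y')
rv=R.from_matrix(R0.T@Rt).as_rotvec()
for k in np.arange(1,13)/12:
    Rk=R0@R.from_rotvec(rv*k).as_matrix()
    g0=st['tool_pos']+.167*R0[:,2]; g=g0*(1-k)+k*W(-.143,0.001,.208)
    tcp=g-.167*Rk[:,2]; print((R0.T@(tcp-st['tool_pos'])*1000).round().tolist(),(rv*k).round(3).tolist())
E
```

```text
[5.0, -5.0, 14.0] [-0.034, -0.034, -0.128]
[10.0, -12.0, 29.0] [-0.068, -0.068, -0.255]
[14.0, -18.0, 44.0] [-0.102, -0.102, -0.383]
[16.0, -25.0, 59.0] [-0.136, -0.136, -0.511]
[18.0, -32.0, 75.0] [-0.169, -0.169, -0.639]
[18.0, -40.0, 91.0] [-0.203, -0.203, -0.766]
[18.0, -47.0, 107.0] [-0.237, -0.237, -0.894]
[16.0, -54.0, 123.0] [-0.271, -0.271, -1.022]
[14.0, -60.0, 140.0] [-0.305, -0.305, -1.149]
[10.0, -66.0, 157.0] [-0.339, -0.339, -1.277]
[6.0, -72.0, 174.0] [-0.373, -0.373, -1.405]
[1.0, -77.0, 190.0] [-0.407, -0.407, -1.532]
```

Call:
servo_tool(
  increments=[
    {"slide": [5,-5,14],"dr": [-0.034,-0.034,-0.128],"jaw": 0},
    {"slide": [10,-12,29],"dr": [-0.068,-0.068,-0.255],"jaw": 0},
    {"slide": [14,-18,44],"dr": [-0.102,-0.102,-0.383],"jaw": 0},
    {"slide": [16,-25,59],"dr": [-0.136,-0.136,-0.511],"jaw": 0},
    {"slide": [18,-32,75],"dr": [-0.169,-0.169,-0.639],"jaw": 0},
    {"slide": [18,-40,91],"dr": [-0.203,-0.203,-0.766],"jaw": 0},
    {"slide": [18,-47,107],"dr": [-0.237,-0.237,-0.894],"jaw": 0},
    {"slide": [16,-54,123],"dr": [-0.271,-0.271,-1.022],"jaw": 0},
    {"slide": [14,-60,140],"dr": [-0.305,-0.305,-1.149],"jaw": 0},
    {"slide": [10,-66,157],"dr": [-0.339,-0.339,-1.277],"jaw": 0},
    {"slide": [6,-72,174],"dr": [-0.373,-0.373,-1.405],"jaw": 0},
    {"slide": [1,-77,190],"dr": [-0.407,-0.407,-1.532],"jaw": 0},
    {"slide": [1,-77,190],"dr": [-0.407,-0.407,-1.532],"jaw": 0},
    {"slide": [1,-77,190],"dr": [-0.407,-0.407,-1.532],"jaw": 0},
  ],
)

```text
t: 13.55
tool_pos: [0.3827, 0.1674, 0.3532]
orientation: [-0.136, 2.62, 0.038]
force: [-0.0, 0.7, 1.0]
opening: 0.0929
gripper_force: 0.0
```

```bash
python3 - <<'E'
from h import *
s=read_state();print(s['t'],s['tool_pos'],s['opening'],s['force'],s['q'])
print(redbar(),redbar('top'))
for p in((-.143,.001,.208),(-.083,.001,.104)): print(plan(W(*p),frame(.109,.52,0,'y')))
E
```

```text
13.55 [0.38271462 0.16737006 0.35324383] 0.09291089691151869 [-0.00357219  0.72435383  1.0110002 ] [ 0.34276678 -0.65459801  2.27950071 -0.13699342  1.01464049 -1.28907823]
(26, array([-0.0799, -0.0067,  0.1076]), array([-0.086, -0.021,  0.1  ]), array([-0.075,  0.017,  0.113])) (60, array([-0.0817,  0.0017,  0.1049]), array([-0.087, -0.018,  0.101]), array([-0.076,  0.021,  0.111]))
([0.6, -0.4, 1.3], [-0.0, 0.0, -0.004])
([0.2, -0.3, 121.4], [-0.0, 0.0, -0.004])
```

Call:
servo_tool(
  increments=[
    {"slide": [0,0,15],"dr": [0,0,0],"jaw": 0},
    {"slide": [0,0,35],"dr": [0,0,0],"jaw": 0},
    {"slide": [0,0,55],"dr": [0,0,0],"jaw": 0},
    {"slide": [0,0,75],"dr": [0,0,0],"jaw": 0},
    {"slide": [0,0,95],"dr": [0,0,0],"jaw": 0},
    {"slide": [0,0,110],"dr": [0,0,0],"jaw": 0},
    {"slide": [0,0,118],"dr": [0,0,0],"jaw": 0},
    {"slide": [0,0,118],"dr": [0,0,0],"jaw": 0},
  ],
)

```text
t: 14.45
tool_pos: [0.441, 0.1741, 0.2499]
orientation: [-0.141, 2.621, 0.038]
force: [-0.2, 0.0, 0.9]
opening: 0.0931
gripper_force: 0.0
```

```bash
python3 - <<'E'
from h import *
s=read_state();print(s['t'],s['tool_pos'],s['opening'],s['force'],s['q'])
print(redbar(),redbar('top'))
print(plan(W(-.083,.001,.104),frame(.109,.52,0,'y')))
im,_=read_camera('scene')
cv2.imwrite('pics/s5.png',cv2.resize(im[130:260,260:420],(740,600),interpolation=cv2.INTER_CUBIC)[:,:,::-1])
E
```

```text
14.45 [0.4409629  0.17409411 0.24993328] 0.09311295931615056 [-0.24962317  0.04800085  0.93726171] [ 0.30756432 -0.3204883   2.25046081 -0.15139346  0.70817688 -1.28117607]
(29, array([-0.0805, -0.0088,  0.1054]), array([-0.088, -0.024,  0.094]), array([-0.074,  0.018,  0.113])) (62, array([-0.0816,  0.0018,  0.1061]), array([-0.087, -0.018, -0.004]), array([-0.076,  0.03 ,  0.111]))
([-0.7, -0.4, 2.9], [-0.0, -0.0, -0.001])
```

View pics/s5.png

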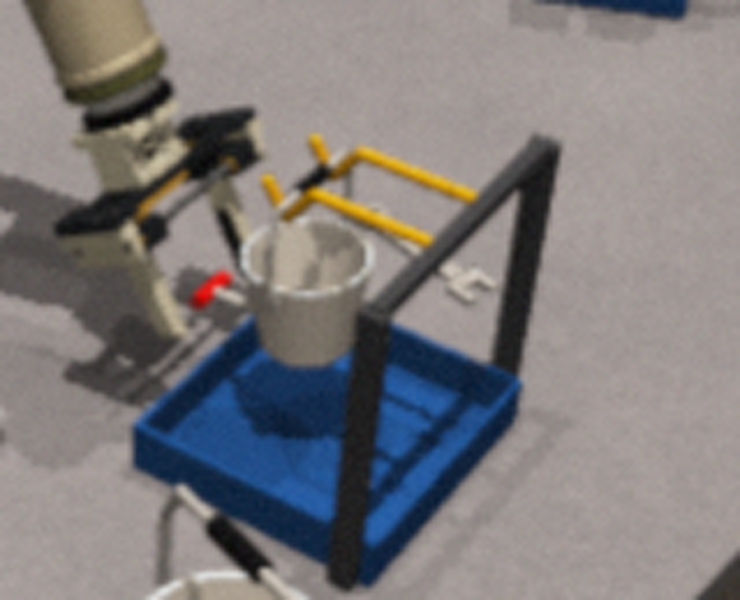

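The red bar (212,290) lies between the open fingers. I close on its ends.

Call:
servo_tool(
  increments=[
    {"slide": [0,0,1],"dr": [0,0,0],"jaw": 0.3},
    {"slide": [0,0,2],"dr": [0,0,0],"jaw": 0.5},
    {"slide": [0,0,2],"dr": [0,0,0],"jaw": 0.7},
    {"slide": [0,0,2],"dr": [0,0,0],"jaw": 0.8},
    {"slide": [0,0,2],"dr": [0,0,0],"jaw": 0.8},
    {"slide": [0,0,2],"dr": [0,0,0],"jaw": 0.8},
    {"slide": [0,0,2],"dr": [0,0,0],"jaw": 0.8},
    {"slide": [0,0,2],"dr": [0,0,0],"jaw": 0.8},
    {"slide": [0,0,2],"dr": [0,0,0],"jaw": 0.8},
    {"slide": [0,0,2],"dr": [0,0,0],"jaw": 0.8},
  ],
  force=25,
)

```text
t: 15.6
tool_pos: [0.4414, 0.174, 0.2485]
orientation: [-0.143, 2.619, 0.038]
force: [-1.5, -0.1, 1.0]
opening: 0.0396
gripper_force: 25.0
```

```bash
python3 - <<'E'
from h import *
s=read_state();print(s['t'],s['tool_pos'],s['opening'],s['force'],s['gripper_force'])
Rt=R.from_rotvec(s['orientation']).as_matrix();g=s['tool_pos']+.167*Rt[:,2]
c,sn=np.cos(.109),np.sin(.109);d=g-W(0,0,0);print('grasp stand',d[0]*c+d[1]*sn,-d[0]*sn+d[1]*c,g[2])
# bar path: E on circle 80mm about saddle at bail angle a(deg, to -x), pail angle th
def bar(th,ex):
    E=np.array([ex,.245-np.sqrt(.08**2-ex**2)]);t=np.radians(th);return E+[-.09*np.cos(t)-.056*np.sin(t),.09*np.sin(t)-.056*np.cos(t)]
B0=bar(0,0)
th0=np.r_[np.linspace(0,103,31)]
tx=[]
for th in th0:
    b=bar(th,-.025*min(1,th/60))-B0; v=W(b[0],0,b[1])-W(0,0,0); tx.append((Rt.T@v*1000).round().astype(int).tolist())
for th,q in zip(th0,tx):print(round(th),q)
print(B0,bar(103,-.025))
E
```

```text
15.6 [0.44143645 0.17399533 0.24850768] 0.0396171408598613 [-1.49596575 -0.1496979   0.99042943] 25.00000834465027
grasp stand -0.084569664026692 0.0012085310473781384 0.1035110935413576
0 [0, 0, 0]
3 [1, 0, -7]
7 [2, 0, -14]
10 [3, 0, -21]
14 [3, 0, -28]
17 [3, 0, -35]
21 [2, 0, -42]
24 [1, 0, -49]
27 [-1, 0, -56]
31 [-2, 0, -62]
34 [-4, 0, -69]
38 [-7, 0, -75]
41 [-10, 0, -81]
45 [-13, 0, -87]
48 [-16, 0, -92]
52 [-20, 0, -98]
55 [-24, 0, -103]
58 [-28, 0, -107]
62 [-33, 0, -111]
65 [-38, 0, -114]
69 [-44, 0, -117]
72 [-50, 0, -119]
76 [-56, 0, -121]
79 [-62, 0, -123]
82 [-68, 0, -124]
86 [-75, 0, -125]
89 [-81, 0, -126]
93 [-87, 0, -126]
96 [-94, 0, -126]
100 [-100, 0, -125]
103 [-106, 0, -124]
[-0.09   0.109] [-0.05931913  0.26929714]
```

Call:
servo_tool(
  increments=[
    {"slide": [1,0,-5],"dr": [0,0,0],"jaw": 0.8},
    {"slide": [3,0,-14],"dr": [0,0,0],"jaw": 0.8},
    {"slide": [5,0,-24],"dr": [0,0,0],"jaw": 0.8},
    {"slide": [5,0,-35],"dr": [0,0,0],"jaw": 0.8},
    {"slide": [4,0,-46],"dr": [0,0,0],"jaw": 0.8},
    {"slide": [2,0,-59],"dr": [0,0,0],"jaw": 0.8},
    {"slide": [0,0,-69],"dr": [0,0,0],"jaw": 0.8},
    {"slide": [-3,0,-79],"dr": [0,0,0],"jaw": 0.8},
    {"slide": [-8,0,-88],"dr": [0,0,0],"jaw": 0.8},
    {"slide": [-14,0,-97],"dr": [0,0,0],"jaw": 0.8},
    {"slide": [-20,0,-107],"dr": [0,0,0],"jaw": 0.8},
    {"slide": [-26,0,-114],"dr": [0,0,0],"jaw": 0.8},
    {"slide": [-26,0,-114],"dr": [0,0,0],"jaw": 0.8},
    {"slide": [-26,0,-114],"dr": [0,0,0],"jaw": 0.8},
  ],
)

```text
t: 17.0
tool_pos: [0.408, 0.1703, 0.3607]
orientation: [-0.142, 2.618, 0.038]
force: [1.5, 0.7, -1.0]
opening: 0.0395
gripper_force: 25.0
```

```bash
python3 - <<'E'
from h import *
s=read_state();print(s['t'],s['tool_pos'],s['opening'],s['force'],s['gripper_force'],s['q'])
for n in('scene','top'):
    im,Q,(H,sa,V)=stand_view(n)
    m=(abs(Q[...,0])<.03)&(abs(Q[...,1])<.02)&(Q[...,2]>.225)&(Q[...,2]<.262)&(V<75)
    q=Q[m];print(n,'sleeve',len(q),np.median(q,0) if len(q) else '')
    if n=='scene':cv2.imwrite('pics/s6.png',cv2.resize(im[130:260,260:420],(740,600),interpolation=cv2.INTER_CUBIC)[:,:,::-1])
E
```

```text
17.0 [0.40795109 0.17034132 0.3607483 ] 0.03952698689704006 [ 1.53766408  0.74646909 -0.97774287] 24.99947816133499 [ 0.32594054 -0.57030387  2.21445693 -0.12810156  0.99115355 -1.31100191]
scene sleeve 15 [0.00339323 0.00154535 0.24904515]
top sleeve 62 [0.00062304 0.00111883 0.24757683]
```

View pics/s6.png

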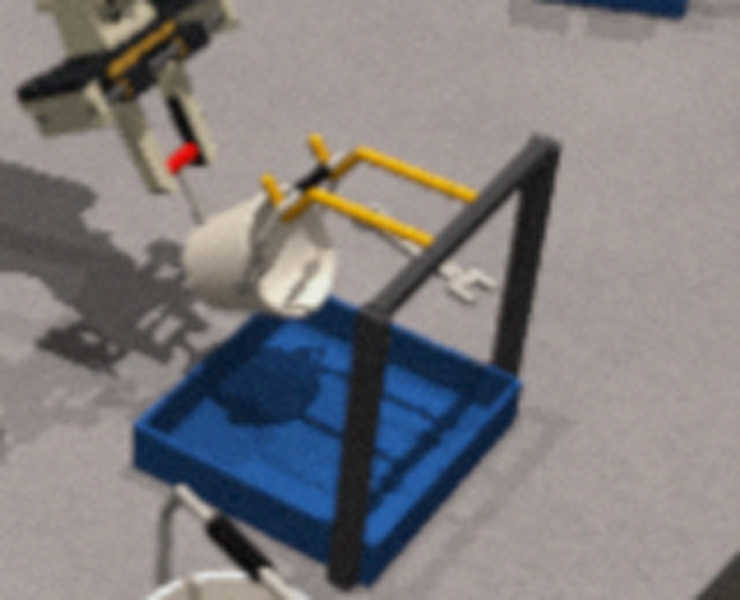

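The picture shows the pail tipped about 55° by the bar (183,158), with the sleeve still in the notches. I continue to about 103°.

Call:
servo_tool(
  increments=[
    {"slide": [-5,0,-4],"dr": [0,0,0],"jaw": 0.8},
    {"slide": [-10,0,-7],"dr": [0,0,0],"jaw": 0.8},
    {"slide": [-16,0,-10],"dr": [0,0,0],"jaw": 0.8},
    {"slide": [-22,0,-12],"dr": [0,0,0],"jaw": 0.8},
    {"slide": [-28,0,-14],"dr": [0,0,0],"jaw": 0.8},
    {"slide": [-34,0,-16],"dr": [0,0,0],"jaw": 0.8},
    {"slide": [-40,0,-17],"dr": [0,0,0],"jaw": 0.8},
    {"slide": [-47,0,-18],"dr": [0,0,0],"jaw": 0.8},
    {"slide": [-53,0,-19],"dr": [0,0,0],"jaw": 0.8},
    {"slide": [-59,0,-19],"dr": [0,0,0],"jaw": 0.8},
    {"slide": [-66,0,-19],"dr": [0,0,0],"jaw": 0.8},
    {"slide": [-72,0,-18],"dr": [0,0,0],"jaw": 0.8},
    {"slide": [-78,0,-17],"dr": [0,0,0],"jaw": 0.8},
    {"slide": [-78,0,-17],"dr": [0,0,0],"jaw": 0.8},
    {"slide": [-78,0,-17],"dr": [0,0,0],"jaw": 0.8},
    {"slide": [-78,0,-17],"dr": [0,0,0],"jaw": 0.8},
    {"slide": [-78,0,-17],"dr": [0,0,0],"jaw": 0.8},
    {"slide": [-78,0,-17],"dr": [0,0,0],"jaw": 0.8},
  ],
)

```text
t: 18.9
tool_pos: [0.4665, 0.1768, 0.4141]
orientation: [-0.143, 2.619, 0.038]
force: [0.0, -0.5, -4.3]
opening: 0.0396
gripper_force: 25.0
```

```bash
cat > chk.py <<'E'
from h import *
import sys
s=read_state();print(s['t'],s['tool_pos'],s['opening'],s['force'].round(2),s['gripper_force'])
for n in('scene','top'):
    im,Q,(H,sa,V)=stand_view(n)
    if n=='scene':cv2.imwrite(sys.argv[1],cv2.resize(im[130:260,260:420],(740,600),interpolation=cv2.INTER_CUBIC)[:,:,::-1])
    X,Y,Z=Q[...,0],Q[...,1],Q[...,2]
    q=Q[(abs(X)<.03)&(abs(Y)<.02)&(Z>.225)&(Z<.262)&(V<75)];print(n,'sleeve',len(q),np.median(q,0).round(4) if len(q) else '')
    m=(abs(X-.035)<.106)&(abs(Y)<.112)&(Z<.06)&(Z>-.02)&(sa<110)&(V>60)
    c,l,t,cen=cv2.connectedComponentsWithStats(m.astype(np.uint8))
    for i in range(1,c):
        if t[i,4]>8: print('  blob',t[i,4],cen[i].round(),np.median(Q[l==i],0).round(3),Q[l==i][:,2].max().round(3))
E
python3 chk.py pics/s7.png
```

```text
18.9 [0.46650558 0.17675616 0.41405235] 0.039585059056088126 [ 0.01 -0.54 -4.34] 24.998819231987
scene sleeve 15 [0.0109 0.0026 0.2587]
  blob 70 [344. 222.] [0.074 0.035 0.021] 0.033
top sleeve 69 [0.0071 0.0014 0.2589]
  blob 10 [186. 176.] [0.126 0.094 0.003] 0.008
  blob 36 [210. 185.] [0.083 0.018 0.025] 0.032
  blob 55 [199. 189.] [0.076 0.053 0.021] 0.03
  blob 13 [186. 197.] [0.061 0.097 0.004] 0.006
```

The sleeve has risen about 11 mm in the notch because the bar is too high. I lower it a little and look.

Call:
servo_tool(
  increments=[
    {"slide": [4,0,3],"dr": [0,0,0],"jaw": 0.8},
    {"slide": [9,0,5],"dr": [0,0,0],"jaw": 0.8},
    {"slide": [9,0,5],"dr": [0,0,0],"jaw": 0.8},
    {"slide": [9,0,5],"dr": [0,0,0],"jaw": 0.8},
  ],
)

```text
t: 19.4
tool_pos: [0.4611, 0.1761, 0.4049]
orientation: [-0.143, 2.619, 0.038]
force: [0.7, -0.1, -3.0]
opening: 0.0397
gripper_force: 25.0
```

```bash
python3 chk.py pics/s8.png
```

```text
19.4 [0.46113278 0.17614888 0.40487443] 0.03973601719550148 [ 0.65 -0.1  -2.98] 24.99908745288849
scene sleeve 16 [ 0.0043 -0.0033  0.2522]
  blob 10 [328. 197.] [-0.045  0.109  0.024] 0.044
  blob 38 [359. 219.] [0.113 0.076 0.023] 0.032
  blob 62 [344. 228.] [0.092 0.006 0.02 ] 0.035
top sleeve 72 [0.0007 0.0003 0.2504]
  blob 9 [186. 175.] [0.128 0.093 0.003] 0.018
  blob 70 [211. 188.] [0.079 0.015 0.023] 0.031
  blob 59 [221. 184.] [ 0.085 -0.016  0.022] 0.031
  blob 10 [221. 196.] [ 0.053 -0.008  0.003] 0.007
```

View pics/s8.png

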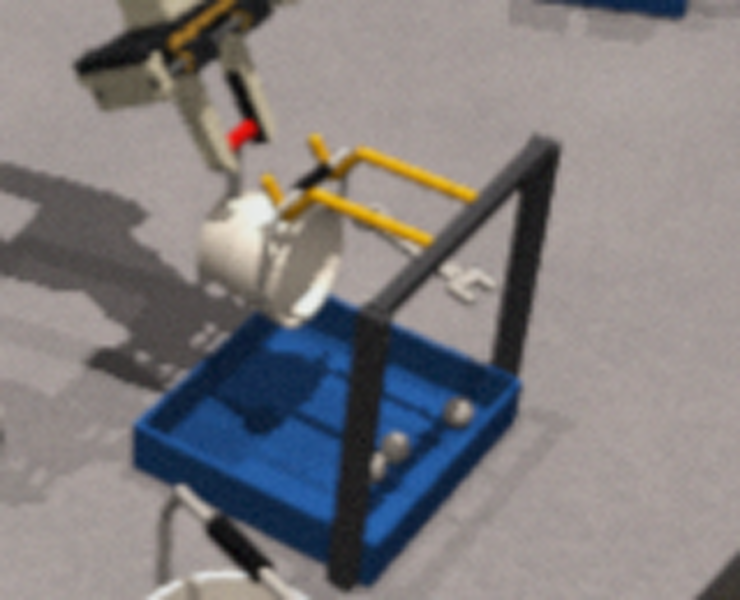

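Three balls show in the tray: (458,412), (397,445), and one half hidden by the upright at (375,465). I hold still, then count again from numbers.

Call:
servo_tool(
  increments=[
    {"slide": [0,0,0],"dr": [0,0,0],"jaw": 0.8},
    {"slide": [0,0,0],"dr": [0,0,0],"jaw": 0.8},
    {"slide": [0,0,0],"dr": [0,0,0],"jaw": 0.8},
    {"slide": [0,0,0],"dr": [0,0,0],"jaw": 0.8},
    {"slide": [0,0,0],"dr": [0,0,0],"jaw": 0.8},
    {"slide": [0,0,0],"dr": [0,0,0],"jaw": 0.8},
  ],
)

```text
t: 20.1
tool_pos: [0.4613, 0.1761, 0.4051]
orientation: [-0.143, 2.619, 0.038]
force: [0.2, -0.7, -4.0]
opening: 0.0393
gripper_force: 25.0
```

```bash
cat > balls.py <<'E'
from h import *
# ball tops: points in the tray standing above its floor, away from walls
from scipy.cluster.hierarchy import fcluster,linkage
for n in('scene','top'):
    im,Q,_=stand_view(n);X,Y,Z=Q[...,0],Q[...,1],Q[...,2]
    m=(abs(X-.035)<.1035)&(abs(Y)<.1085)&(Z>.016)&(Z<.034)
    q=Q[m];v,u=np.nonzero(m);k=fcluster(linkage(q[:,:2]),.006,'distance')
    for i in np.unique(k):
        s=k==i
        if s.sum()>6: print(n,s.sum(),(u[s].mean().round(),v[s].mean().round()),q[s].mean(0).round(3),np.ptp(q[s],axis=0).round(3))
E
python3 balls.py; python3 chk.py pics/s9.png
```

```text
scene 16 (np.float64(341.0), np.float64(231.0)) [ 0.094 -0.019  0.023] [0.012 0.015 0.011]
scene 30 (np.float64(344.0), np.float64(226.0)) [0.09  0.008 0.025] [0.028 0.02  0.014]
scene 29 (np.float64(358.0), np.float64(218.0)) [0.111 0.074 0.025] [0.022 0.025 0.016]
scene 10 (np.float64(354.0), np.float64(210.0)) [0.073 0.107 0.024] [0.026 0.004 0.016]
top 12 (np.float64(192.0), np.float64(179.0)) [0.109 0.071 0.021] [0.018 0.005 0.006]
top 49 (np.float64(222.0), np.float64(183.0)) [ 0.087 -0.016  0.023] [0.022 0.022 0.014]
top 35 (np.float64(210.0), np.float64(184.0)) [0.089 0.018 0.024] [0.022 0.014 0.012]
top 29 (np.float64(212.0), np.float64(192.0)) [0.063 0.014 0.025] [0.019 0.016 0.011]
20.2 [0.46130723 0.1761387  0.40509161] 0.0397304183394562 [ 0.34  0.03 -3.13] 24.99921351671219
scene sleeve 15 [ 0.0046 -0.0023  0.2515]
  blob 10 [328. 197.] [-0.044  0.108  0.03 ] 0.049
  blob 37 [359. 219.] [0.112 0.075 0.023] 0.03
  blob 65 [343. 228.] [0.092 0.006 0.02 ] 0.031
top sleeve 71 [ 5.000e-04 -1.000e-04  2.503e-01]
  blob 70 [211. 188.] [0.08  0.016 0.024] 0.03
  blob 57 [221. 184.] [ 0.086 -0.016  0.023] 0.03
  blob 10 [221. 196.] [ 0.053 -0.008  0.005] 0.007
  blob 10 [187. 199.] [0.053 0.093 0.003] 0.006
```

The top view gives four separate balls in the tray: stand frame (109,71), (87,−16), (89,18) and (63,14) mm. I return the bar along the same arc.

Call:
servo_tool(
  increments=[
    {"slide": [7,0,-4],"dr": [0,0,0],"jaw": 0.8},
    {"slide": [16,0,-6],"dr": [0,0,0],"jaw": 0.8},
    {"slide": [27,0,-5],"dr": [0,0,0],"jaw": 0.8},
    {"slide": [35,0,-4],"dr": [0,0,0],"jaw": 0.8},
    {"slide": [45,0,-1],"dr": [0,0,0],"jaw": 0.8},
    {"slide": [53,0,2],"dr": [0,0,0],"jaw": 0.8},
    {"slide": [62,0,7],"dr": [0,0,0],"jaw": 0.8},
    {"slide": [69,0,12],"dr": [0,0,0],"jaw": 0.8},
    {"slide": [77,0,21],"dr": [0,0,0],"jaw": 0.8},
    {"slide": [84,0,32],"dr": [0,0,0],"jaw": 0.8},
    {"slide": [90,0,42],"dr": [0,0,0],"jaw": 0.8},
    {"slide": [94,0,53],"dr": [0,0,0],"jaw": 0.8},
    {"slide": [97,0,67],"dr": [0,0,0],"jaw": 0.8},
    {"slide": [99,0,80],"dr": [0,0,0],"jaw": 0.8},
    {"slide": [100,0,91],"dr": [0,0,0],"jaw": 0.8},
    {"slide": [100,0,102],"dr": [0,0,0],"jaw": 0.8},
    {"slide": [98,0,112],"dr": [0,0,0],"jaw": 0.8},
    {"slide": [96,0,120],"dr": [0,0,0],"jaw": 0.8},
    {"slide": [96,0,120],"dr": [0,0,0],"jaw": 0.8},
    {"slide": [96,0,120],"dr": [0,0,0],"jaw": 0.8},
  ],
)

```text
t: 22.3
tool_pos: [0.4375, 0.1735, 0.2527]
orientation: [-0.143, 2.62, 0.038]
force: [-0.2, 0.2, 0.5]
opening: 0.0396
gripper_force: 25.0
```

```bash
python3 balls.py; python3 chk.py pics/s10.png; python3 -c "
from h import *
print(redbar(),redbar('top'))"
```

```text
scene 15 (np.float64(341.0), np.float64(231.0)) [ 0.094 -0.021  0.025] [0.011 0.014 0.013]
scene 29 (np.float64(344.0), np.float64(226.0)) [0.09  0.008 0.024] [0.025 0.021 0.015]
scene 27 (np.float64(358.0), np.float64(218.0)) [0.111 0.075 0.025] [0.016 0.023 0.014]
scene 7 (np.float64(351.0), np.float64(208.0)) [0.061 0.107 0.028] [0.017 0.002 0.011]
scene 16 (np.float64(300.0), np.float64(217.0)) [-0.067 -0.051  0.025] [0.003 0.034 0.016]
top 11 (np.float64(192.0), np.float64(179.0)) [0.108 0.071 0.022] [0.018 0.004 0.006]
top 51 (np.float64(222.0), np.float64(183.0)) [ 0.086 -0.017  0.023] [0.022 0.022 0.014]
top 26 (np.float64(210.0), np.float64(183.0)) [0.091 0.017 0.024] [0.019 0.013 0.012]
22.4 [0.43737932 0.17351489 0.25309203] 0.03967926989745238 [ 0.56 -0.04  0.55] 25.00000298023224
scene sleeve 14 [ 0.0039 -0.0019  0.2502]
  blob 36 [359. 219.] [0.112 0.076 0.022] 0.029
  blob 68 [343. 228.] [0.093 0.005 0.021] 0.03
top sleeve 61 [0.0005 0.0012 0.2481]
  blob 9 [186. 175.] [0.128 0.094 0.002] 0.019
  blob 49 [206. 185.] [0.087 0.022 0.019] 0.031
  blob 72 [222. 186.] [ 0.084 -0.017  0.021] 0.03
  blob 11 [188. 199.] [0.05  0.088 0.006] 0.008
  blob 30 [200. 219.] [-0.016  0.064  0.003] 0.008
  blob 12 [221. 219.] [-0.017 -0.006  0.003] 0.008
  blob 9 [217. 231.] [-0.053  0.009  0.005] 0.038
(25, array([-0.0857,  0.0059,  0.1086]), array([-0.092, -0.014,  0.098]), array([-0.08 ,  0.026,  0.114])) (54, array([-0.0854,  0.0065,  0.1088]), array([-0.095, -0.025, -0.003]), array([-0.08 ,  0.02 ,  0.194]))
```

```bash
python3 - <<'E'
from h import *
p=W(.063,.014,.02);print('proj',project('scene',p),project('top',p))
im,Q,(H,s,V)=stand_view('top')
m=(abs(Q[...,0])<.033)&(abs(Q[...,1])<.033)&(Q[...,2]<.17)
q=Q[m];print('inside',len(q),np.percentile(q[:,2],[2,25,50,75,98]).round(3))
c=q[q[:,2]>.106];print(len(c),c.mean(0))
v,u=np.nonzero(m);print(u.min(),u.max(),v.min(),v.max())
for v in range(182,214,2): print(v,[int(1000*z) if np.isfinite(z) else -1 for z in Q[v,196:228:2,2]])
im,Q,(H,s,V)=stand_view('scene')
u,v=project('scene',p)[0].astype(int);print([[int(z*1000) if np.isfinite(z) else -1 for z in Q[r,u-8:u+9:2,2]] for r in range(v-6,v+7,2)])
E
```

```text
proj [[338.72389889 222.8025685 ]] [[212.14621494 192.23727589]]
inside 537 [-0.     0.011  0.099  0.102  0.151]
73 [0.00077191 0.00412869 0.12958877]
198 230 192 225
182 [4, 4, 3, 1, 2, 4, 22, 23, 26, 268, 261, 14, 25, 26, 23, 4]
184 [2, 1, 4, 2, 5, 1, 25, 29, 27, 264, 260, 21, 27, 30, 21, 4]
186 [0, 0, 8, 4, 4, 177, 176, 181, 177, 265, 263, 8, 26, 22, 18, 0]
188 [1, 7, 179, 177, 176, 173, 169, 172, 173, 263, 263, 2, 3, 5, 0, 3]
190 [3, 174, 174, 170, 162, 157, 157, 154, 153, 260, 262, 171, 175, 2, 5, 2]
192 [179, 174, 161, 155, 151, 141, 142, 136, 135, 254, 256, 249, 165, 179, 0, 5]
194 [175, 159, 151, 142, 131, 133, 120, 119, 116, 118, 254, 250, 142, 164, 176, 2]
196 [166, 149, 142, 129, 119, -1, 104, 105, 98, 99, 247, 246, 122, 144, 172, 3]
198 [163, 244, 246, 247, 249, 245, 248, 249, 246, 244, -1, 246, 248, 248, 240, 176]
200 [247, 250, 251, 249, 246, 246, 249, 253, 245, 246, 248, 239, 99, 103, 235, 227]
202 [152, 246, 248, 244, 245, 245, 241, 102, 99, 101, 248, 250, 99, 100, 105, 175]
204 [152, 126, 112, 103, 101, 97, 102, 98, 97, 101, 259, 257, 99, 97, 101, 160]
206 [146, 122, 111, 99, 98, 99, 98, 103, 101, 96, 259, 257, 102, 100, 94, 167]
208 [149, 125, 115, 99, 98, 102, 101, 102, 100, 98, 98, 101, 100, 100, 99, 173]
210 [153, 128, 113, 101, 102, 98, 100, 99, 102, 97, 96, 99, 104, 102, 102, 173]
212 [158, 135, 117, 99, 95, 102, 101, 99, 104, 99, 102, 100, 101, 105, 115, 172]
[[6, 4, 187, 186, 193, 199, -1, 0, 4], [5, 9, 176, 179, 185, 188, 7, 5, 0], [8, 1, 171, 175, 176, 175, 3, 7, 7], [0, 1, 160, 163, 168, 168, 2, 4, 8], [9, 7, 150, 155, 158, 157, 5, 27, 28], [1, 3, 147, 149, 152, 146, 26, 26, 24], [7, 5, 135, 141, 140, 136, 13, 19, 20]]
```

The pail's inside shows only its bare floor at 100 mm, so it is empty. The fourth ball's place is hidden by the pail in the top view and by the upright in the scene view. I release and back off.

Call:
servo_tool(
  increments=[
    {"slide": [0,0,0],"dr": [0,0,0],"jaw": 0.5},
    {"slide": [0,0,0],"dr": [0,0,0],"jaw": 0.3},
    {"slide": [0,0,0],"dr": [0,0,0],"jaw": 0.1},
    {"slide": [0,0,0],"dr": [0,0,0],"jaw": 0},
    {"slide": [0,0,0],"dr": [0,0,0],"jaw": 0},
    {"slide": [0,0,-10],"dr": [0,0,0],"jaw": 0},
    {"slide": [0,0,-30],"dr": [0,0,0],"jaw": 0},
    {"slide": [0,0,-55],"dr": [0,0,0],"jaw": 0},
    {"slide": [0,0,-80],"dr": [0,0,0],"jaw": 0},
    {"slide": [0,0,-105],"dr": [0,0,0],"jaw": 0},
    {"slide": [0,0,-120],"dr": [0,0,0],"jaw": 0},
    {"slide": [0,0,-120],"dr": [0,0,0],"jaw": 0},
    {"slide": [0,0,-120],"dr": [0,0,0],"jaw": 0},
    {"slide": [0,0,-120],"dr": [0,0,0],"jaw": 0},
    {"slide": [0,0,-120],"dr": [0,0,0],"jaw": 0},
    {"slide": [0,0,-120],"dr": [0,0,0],"jaw": 0},
    {"slide": [0,0,-120],"dr": [0,0,0],"jaw": 0},
    {"slide": [0,0,-120],"dr": [0,0,0],"jaw": 0},
  ],
)

```text
t: 24.5
tool_pos: [0.3785, 0.1671, 0.3572]
orientation: [-0.143, 2.619, 0.038]
force: [-0.2, 0.6, -0.1]
opening: 0.0935
gripper_force: 0.0
```

```bash
python3 balls.py; python3 chk.py pics/s11.png; python3 -c "
from h import *
for i in range(3): print(redbar(),redbar('top'))"
```

```text
scene 13 (np.float64(296.0), np.float64(220.0)) [-0.067 -0.073  0.026] [0.003 0.023 0.017]
scene 28 (np.float64(344.0), np.float64(226.0)) [0.091 0.008 0.024] [0.023 0.016 0.015]
scene 15 (np.float64(341.0), np.float64(231.0)) [ 0.094 -0.02   0.023] [0.008 0.018 0.015]
scene 21 (np.float64(358.0), np.float64(219.0)) [0.111 0.073 0.024] [0.021 0.012 0.015]
top 10 (np.float64(192.0), np.float64(180.0)) [0.107 0.071 0.022] [0.017 0.004 0.009]
top 49 (np.float64(221.0), np.float64(183.0)) [ 0.087 -0.016  0.024] [0.022 0.021 0.014]
top 30 (np.float64(210.0), np.float64(183.0)) [0.09  0.018 0.024] [0.021 0.014 0.017]
24.6 [0.37848379 0.16710209 0.35736849] 0.09297725635480195 [-0.38 -0.27  0.65] 0.0
scene sleeve 14 [0.0026 0.0021 0.2481]
  blob 9 [334. 203.] [-0.013  0.109  0.009] 0.032
  blob 35 [359. 219.] [0.113 0.074 0.023] 0.031
  blob 65 [343. 228.] [0.092 0.006 0.021] 0.029
top sleeve 62 [0.0004 0.002  0.2472]
  blob 9 [186. 175.] [0.128 0.094 0.002] 0.017
  blob 39 [209. 184.] [0.088 0.018 0.024] 0.029
  blob 68 [222. 185.] [ 0.084 -0.016  0.019] 0.032
  blob 11 [195. 192.] [0.072 0.068 0.002] 0.009
  blob 11 [188. 199.] [0.049 0.089 0.004] 0.008
  blob 26 [202. 221.] [-0.021  0.055  0.004] 0.008
(27, array([-0.0851, -0.009 ,  0.1114]), array([-0.094, -0.024,  0.102]), array([-0.08 ,  0.02 ,  0.115])) (63, array([-0.0874, -0.0006,  0.1096]), array([-0.093, -0.019, -0.003]), array([-0.081,  0.022,  0.118]))
(27, array([-0.0851, -0.0071,  0.1109]), array([-0.093, -0.025,  0.103]), array([-0.081,  0.015,  0.119])) (62, array([-0.0875, -0.0012,  0.1097]), array([-0.093, -0.019,  0.103]), array([-0.081,  0.021,  0.114]))
(27, array([-0.086 , -0.0081,  0.1103]), array([-0.093, -0.022,  0.102]), array([-0.079,  0.018,  0.116])) (60, array([-0.0876, -0.0012,  0.1099]), array([-0.093, -0.018,  0.103]), array([-0.081,  0.02 ,  0.117]))
```

```bash
python3 -c "
from plant import *
print(close_job())"
```

```text
the job is handed in; nothing more can be done
None
```

The job is handed in at about 25 s with no verdict returned: the empty pail hangs upright, still and let go in both notches, and all four balls went into the blue tray, the fourth last seen there mid-tip and hidden from both cameras at the end.

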